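# Slide the facing plate out over the stand's edge

## Task

In the ice-carving yard, slide the big rectangular aluminium plate across the low wooden stand to the stand's far edge (the long edge away from the robot) until about a third of it sticks out over the edge, roughly square to it, so that the carver standing there can pick it up. Slide it flat on the wood, do not lift or drop it, leave it lying there, and leave the round plate and the narrow strip where they are.

Things in the scene. Friction and masses are not known exactly. Their poses are not given: they have to be found in the camera images.
- plate_center (a point): Centre (half-way up) of the big rectangular aluminium plate: 100 mm (its x) by 130 mm (its y) by 6 mm thick, about 0.2 kg, loose and flat on the stand. Its x points to the far edge within 12 degrees, z up. It slides when pushed on its side or pressed and dragged, and stays where left. Three plates lie about 185 mm apart in a row along the stand; its place in the row varies.
- far_edge (a point): Middle of the far long edge of the fixed wooden stand, at its top face, 60 mm above the bench. x points level out over the edge, away from the robot; y along the edge; z up. The flat top, without rims, reaches 260 mm back from here towards the robot and 300 mm to either side; below the edge is free air down to the bench. The stand is turned at most 12 degrees.
- disc: Bystander: round aluminium plate, 104 mm in diameter, 6 mm thick, loose, flat on the stand; origin at the centre of its underside. To be left alone.
- strip: Bystander: narrow aluminium strip, 36 mm (its x) by 120 mm (its y) by 6 mm thick, loose, flat on the stand; origin at the centre of its underside. To be left alone.
Things that resemble listed ones, but are neither listed nor needed, are in the scene too. What is shaped like the part that bears plate_center but orange or yellow is not meant.

How it is judged:
At the end, for the whole second after the job is handed in: The rectangular plate lies at rest, flat on the stand's top, a 130 mm side foremost and square to the far edge within 15 degrees, sticking out 17 to 47 mm over that edge (its centre 3 to 33 mm inside the edge) (x of plate_center in the frame of far_edge between -0.033 and -0.003 m and y of plate_center in the frame of far_edge between -0.29 and 0.29 m and z of plate_center in the frame of far_edge between -0.003 and 0.008 m and angle between the x axis of plate_center and the x axis of far_edge, either way round below 0.262 rad and angle between plate_center's own z axis and vertical below 0.06 rad and linear speed of plate below 0.01 m/s); the robot touches nothing.
It fails at once if the plate is lifted more than 20 mm off the stand or falls off it (z of plate_center in the frame of far_edge above 0.025 m or z of plate_center in the frame of far_edge below -0.03 m).
It fails at once if the round plate or the narrow strip is shifted by more than 15 mm (distance of any of disc, strip from where it was at the start of the episode above 0.015 m).
It also fails if it takes over 29 s, if anything falls off the work surface, if the arm or the gripper's body presses on something with over 40 N, if the wrist force passes 120 N, or if a joint passes its speed limit or range.

## Robot

A 6-joint arm with a two-finger parallel gripper is mounted at the origin on the work surface. World frame = base frame: x ahead of the robot, y to its left, z up, the work surface at z = 0. Lengths are in m, angles in rad, forces in N, time in s.
With the tool pointing down it reaches from about 0.3 to 0.85 m from the base axis. Payload 4.2 kg.
Tool frame: the origin (TCP) lies at the very end of the fingers, on their centre line; the grasp point (between the pads) lies 19 mm behind it; z points along the fingers, y is the line along which they close (so a half turn about z gives the same grasp; the last joint's range is limited). The gripper opens to 91 mm and grips with 3 to 60 N. Pads are 32 mm wide; open, the fingers measure 118 mm over their backs; the gripper's body (76 mm by 178 mm) begins 60 mm behind the grasp point.
Start: joints at [1.124, 0.32, 1.565, -0, 1.257, -0.02], TCP at [0.238, 0.523, 0.214] pointing down, gripper open.
Joint ranges: [-3.11, 3.11], [-0.84, 2.01], [0.21, 2.61], [-1.34, 4.49], [0.05, 2.63], [-2.56, 2.56]. Speed limits (rad/s): [2.57, 2.57, 3.14, 3.14, 3.14, 3.14].

## Interface

Orientations are given as [roll, pitch, yaw] about the fixed x, y, z axes, in that order (R = Rz(yaw) Ry(pitch) Rx(roll)).
In Python, from rig import get_state, cams, ticket gives the robot as it stands. The module is installed in compiled form; this text tells all that it offers.
- The arm moves only by the shell command python3 -m inch 'ROWS' [FORCE]. ROWS is JSON, one flat list of numbers, 5 for each row, row after row: the opening, from 0 (shut) to 1 (fully open), then the shift along the tool's x, y, z in mm, then the turn about the tool's z in degrees. In form: [gripper, x, y, z, turn, gripper, x, y, z, turn, ...]. A call has 1 to 8 rows; each row is the pose to reach, as a shift and turn from the pose commanded when the call began, along the tool's axes at that moment; what a row does not reach only later rows make up. A row lasts 1/8 s, in which the tool goes at most 62.5 mm and 10.7 degrees, less where a joint would pass 70% of its speed; a pose out of reach is approached as far as the arm can. A call with a gripper value outside its range is refused whole. The fingers move at their own pace and stop on an object; FORCE is the grip in N (left out, the last holds). Time passes only in rows, so rows that repeat a pose let the fingers close. It gives the time, the measured TCP pose, the force, the opening and the grip force at its end, in the units of the state.
- get_state(): the state, without advancing time (a new reading comes with each control period).
- cams.read_camera(name): name is "scene" or "top"; returns a dict with "color" (384x512x3 uint8, red, green, blue), "range_z" (384x512 float32, m along the optical axis (not along the pixel's ray), 0 where there is no reading), "camera_matrix" (3x3 intrinsics, pixels), "k1" (the pictures are not rectified: a ray, as slopes to the right and down, at radius r is drawn at 1 + k1 r^2 times it, then the intrinsics apply), "R" (3x3) and "t" (3): a world point X has camera coordinates R X + t. Camera axes: x right, y down, z forward; pixel columns grow to the right and rows downward; lengths in m; the calibration is good to about 2 mm. A picture is of the moment at which its call begins.
- ticket.sign_off(): hands the job in; it is judged then, once.
The state is a dict: "time_s": time; "joint_pos": joint angles; "qvel": joint speeds; "joint_efforts": joint torques, N m; "ee_pos": TCP position; "orientation": TCP orientation; "ft_force": force on the tool from outside, world axes, zero at the start; "moment": the same for the moment, N m; "finger_gap": finger opening in m; "grasp_force": force on a finger pad.
Only numpy, scipy, OpenCV 4.12 (cv2) and the standard library are available. Lean on these libraries where they do the work, as an engineer would, in place of code of your own. Each camera call takes 0.05 s, during which the arm holds its last target. There are 200 camera calls.

## Working session

There is one attempt and no reset: what is moved stays moved. The work goes in short steps, Python scripts to look and compute and a shell command to move; the robot and the scene stay as the last step left them, time stands still between calls to the robot, and variables do not carry over. Pictures are saved under pics/ and viewed, at most 10 in all, crops included, and the job is handed in when it is done.

```bash
mkdir -p pics; cat > h.py <<'E'
import numpy as np, cv2
from rig import get_state, cams
def shot(n,fn):
    c=cams.read_camera(n); cv2.imwrite(fn,c["color"][:,:,::-1]); return c
def world(c,uv,z):
    K=np.array(c["camera_matrix"]);R=np.array(c["R"]);t=np.array(c["t"])
    d=(np.atleast_2d(uv).astype(float)-K[:2,2])/[K[0,0],K[1,1]]
    s=d.copy()
    for _ in range(20): s=d/(1+c["k1"]*(s**2).sum(1,keepdims=True))
    ray=np.c_[s,np.ones(len(s))]@R; o=-R.T@t
    return o+ray*((z-o[2])/ray[:,2])[:,None]
E
python3 - <<'E'
from h import *
a=shot("top","pics/top0.png");b=shot("scene","pics/scene0.png")
s=get_state();print(s)
for c in(a,b):print(c["camera_matrix"],c["k1"],-np.array(c["R"]).T@c["t"])
E
```

```text
{'time_s': 0.1, 'joint_pos': array([ 1.12399107e+00,  3.20240478e-01,  1.56550811e+00, -1.64561155e-05,
        1.25739038e+00, -1.99805097e-02]), 'qvel': array([-6.28288774e-05, -1.48425093e-03, -2.55312229e-03,  1.02387089e-03,
       -3.08716232e-04, -2.96274784e-05]), 'joint_efforts': array([ 4.54201172e-04, -4.13334846e+01, -2.32507753e+01,  7.27527891e-02,
        4.21322859e-02, -9.36178708e-05]), 'ee_pos': array([0.23784953, 0.5230319 , 0.21321615]), 'orientation': array([-3.14004633e+00, -1.52506979e-05,  2.71477298e+00]), 'ft_force': array([ 0.04902857, -0.00792477, -0.58831255]), 'moment': array([-0.02475055,  0.02165333,  0.04355959]), 'grasp_force': 0.0, 'finger_gap': 0.09117197341308503}
[[497.15659882   0.         255.03848486]
 [  0.         497.15659882 192.4170336 ]
 [  0.           0.           1.        ]] -0.20153454315298006 [ 0.33330145 -0.07935565  1.34226074]
[[365.81354904   0.         255.9894704 ]
 [  0.         365.81354904 194.93748628]
 [  0.           0.           1.        ]] 0.02175145982944473 [ 0.74318215 -0.45745503  0.65569156]
```

View pics/top0.png

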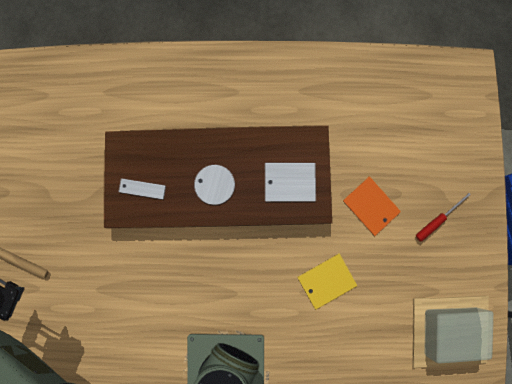

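View pics/scene0.png

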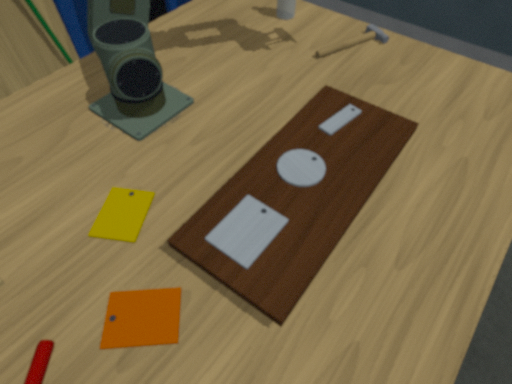

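The top view shows the stand at about (105–332, 126–228) with up meaning away from the robot. The strip is near (142,189), the disc near (214,184) and the rectangular plate near (290,182). The orange and yellow plates are off the stand.

```bash
cat > meas.py <<'E'
from h import *
def go(fn):
    c=shot("top",fn);im=c["color"].astype(int);print("up dir",np.array(c["R"])[1])
    h=cv2.cvtColor(c["color"],cv2.COLOR_RGB2HSV)
    gray=((h[:,:,1]<50)&(h[:,:,2]>140)).astype(np.uint8)
    box=np.zeros_like(gray);box[100:240,95:345]=1
    out={}
    for k in cv2.findContours(gray*box,cv2.RETR_EXTERNAL,cv2.CHAIN_APPROX_NONE)[0]:
        if cv2.contourArea(k)<300: continue
        w=world(c,k[:,0],0.066)[:,:2]; r=cv2.minAreaRect((w*1000).astype(np.float32))
        print("gray",np.round(k[:,0].mean(0)),r); print(cv2.boxPoints(r).round(0).tolist())
    dark=((h[:,:,2]<110)&(im[:,:,0]-im[:,:,2]>20)&(h[:,:,2]<95)).astype(np.uint8)*box
    dark=cv2.morphologyEx(dark|gray*box,cv2.MORPH_OPEN,np.ones((5,5)))
    cols=range(120,320,4); e=np.array([[u,np.flatnonzero(dark[:,u])[0]-.5] for u in cols])
    w=world(c,e,0.06)[:,:2]
    vx,vy,x0,y0=cv2.fitLine(w.astype(np.float32),cv2.DIST_HUBER,0,.001,.001).ravel()
    n=np.array([vy,-vx]);n*=np.sign(n[0])
    print("far edge normal yaw deg",np.degrees(np.arctan2(n[1],n[0])),"pt",x0,y0,"res",np.abs((w-[x0,y0])@n).max())
    k=max(cv2.findContours(dark,cv2.RETR_EXTERNAL,cv2.CHAIN_APPROX_NONE)[0],key=cv2.contourArea)
    r=cv2.minAreaRect((world(c,k[:,0],.06)[:,:2]*1000).astype(np.float32));print("stand",r,cv2.boxPoints(r).round().tolist())
    rz=c["range_z"];print("range",rz[182,290],rz[140,290],rz[110,290])
    return c
if __name__=="__main__":
    import sys;go(sys.argv[1])
E
python3 meas.py pics/top1.png
```

```text
up dir [-0.99401189 -0.0035673  -0.10921376]
gray [142. 188.] ((483.2158203125, 218.38290405273438), (118.8138656616211, 35.803985595703125), 80.98802185058594)
[[456.0, 163.0], [492.0, 157.0], [510.0, 274.0], [475.0, 280.0]]
gray [214. 184.] ((495.32598876953125, 27.033403396606445), (99.30900573730469, 101.51666259765625), 0.2471383810043335)
[[445.0, 78.0], [446.0, -24.0], [545.0, -24.0], [545.0, 78.0]]
gray [290. 181.] ((502.6123046875, -168.5727081298828), (96.92652130126953, 129.42312622070312), 0.18101345002651215)
[[454.0, -104.0], [454.0, -233.0], [551.0, -233.0], [551.0, -104.0]]
far edge normal yaw deg 1.4602166 pt 0.6460101 0.021115797 res 0.001417063048436154
stand ((515.567626953125, 24.3548583984375), (260.95355224609375, 596.6290283203125), 1.546513319015503) [[377.0, 319.0], [393.0, -277.0], [654.0, -270.0], [638.0, 326.0]]
range 1.2837912 1.3033537 1.377279
```

Sizes match (97×129 mm plate, 261×597 mm stand). I'll push the plate's rear side with both open fingers, which gives two contacts and a stable push. The fingers spread along y, so tool yaw is about 181°.

```bash
python3 -m inch '[1,-55,-70,0,-4, 1,-110,-140,0,-8, 1,-165,-210,0,-12, 1,-220,-280,0,-16, 1,-265,-335,0,-20, 1,-300,-380,0,-24, 1,-325,-410,0,-26, 1,-325,-410,0,-26]'; python3 -c "
from rig import get_state;print(get_state()['joint_pos'])"
```

```text
time_s: 1.15
ee_pos: [0.3585, 0.0362, 0.2141]
orientation: [3.141, 0.001, -3.114]
ft_force: [1.6, 0.2, 0.2]
finger_gap: 0.0911
grasp_force: 0.0
[ 6.86494788e-02 -2.74044253e-02  1.98893172e+00  2.34501983e-04
  1.17894881e+00 -1.52968850e+00]
```

```bash
python3 -m inch '[1,-10,-50,0,0, 1,-20,-100,0,0, 1,-30,-150,20,0, 1,-41,-190,60,0, 1,-41,-205,100,0, 1,-41,-205,125,0, 1,-41,-205,130,0, 1,-41,-205,130,0]'; python3 meas.py pics/top2.png; python3 -c "
from h import *;shot('scene','pics/scene2.png')"
```

```text
time_s: 2.15
ee_pos: [0.4053, -0.1656, 0.0843]
orientation: [-3.142, 0.0, -3.114]
ft_force: [-0.4, -0.6, -0.3]
finger_gap: 0.0914
grasp_force: 0.0
up dir [-0.99401189 -0.0035673  -0.10921376]
gray [142. 188.] ((483.24456787109375, 218.39337158203125), (118.7637939453125, 35.84941482543945), 81.26407623291016)
[[457.0, 162.0], [492.0, 157.0], [510.0, 274.0], [475.0, 280.0]]
gray [214. 184.] ((495.3295593261719, 27.051557540893555), (99.31625366210938, 101.55293273925781), 0.2471383810043335)
[[445.0, 78.0], [446.0, -24.0], [545.0, -24.0], [545.0, 78.0]]
gray [287. 178.] ((502.5956726074219, -167.89666748046875), (96.68744659423828, 128.28155517578125), 0.3007984459400177)
[[454.0, -104.0], [455.0, -232.0], [551.0, -232.0], [551.0, -104.0]]
far edge normal yaw deg 1.5233756 pt 0.64568293 0.021107418 res 0.001633780417458012
stand ((515.6692504882812, 24.53265380859375), (260.0110778808594, 596.3775634765625), 1.5241082906723022) [[378.0, 319.0], [394.0, -277.0], [654.0, -270.0], [638.0, 326.0]]
range 0.90588516 1.3095675 1.3801157
```

View pics/scene2.png

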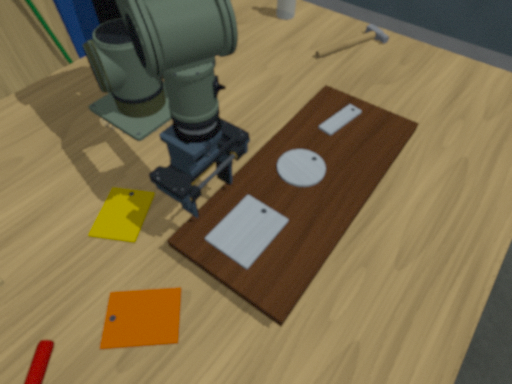

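The fingers straddle the plate's rear edge near (190,205) and (225,180), clear behind it. I'll lower them to about 2 mm above the wood.

```bash
python3 -m inch '[1,0,-2,10,0, 1,0,-2,16,0, 1,0,-2,20,0, 1,0,-2,21.5,0, 1,0,-2,21.5,0]'
```

```text
time_s: 2.88
ee_pos: [0.405, -0.1676, 0.0623]
orientation: [3.141, -0.0, -3.115]
ft_force: [1.0, 0.2, 0.5]
finger_gap: 0.0911
grasp_force: 0.0
```

```bash
python3 -m inch '[1,-12,0,0,0, 1,-24,0,0,0, 1,-36,0,0,0, 1,-48,0,0,0, 1,-60,0,0,0, 1,-72,0,0,0, 1,-80,0,0,0, 1,-80,0,0,0]'; python3 meas.py pics/top3.png; python3 -c "
from h import *;shot('scene','pics/scene3.png')"
```

```text
time_s: 3.88
ee_pos: [0.4861, -0.1656, 0.0624]
orientation: [-3.141, 0.001, -3.114]
ft_force: [-0.1, -0.2, 0.5]
finger_gap: 0.0911
grasp_force: 0.0
up dir [-0.99401189 -0.0035673  -0.10921376]
gray [142. 188.] ((483.3454895019531, 218.62307739257812), (119.30184936523438, 35.98306655883789), 81.0820083618164)
[[456.0, 162.0], [492.0, 157.0], [510.0, 275.0], [475.0, 280.0]]
gray [214. 184.] ((495.3295593261719, 27.051557540893555), (99.31625366210938, 101.55293273925781), 0.2471383810043335)
[[445.0, 78.0], [446.0, -24.0], [545.0, -24.0], [545.0, 78.0]]
far edge normal yaw deg 1.4538101 pt 0.64508927 0.03913879 res 0.0017844527179958587
stand ((515.8712768554688, 24.55145263671875), (260.1826171875, 596.0025634765625), 1.603399395942688) [[377.0, 319.0], [394.0, -277.0], [654.0, -270.0], [638.0, 326.0]]
range 0.9298694 1.3075687 1.3757681
```

View pics/scene3.png

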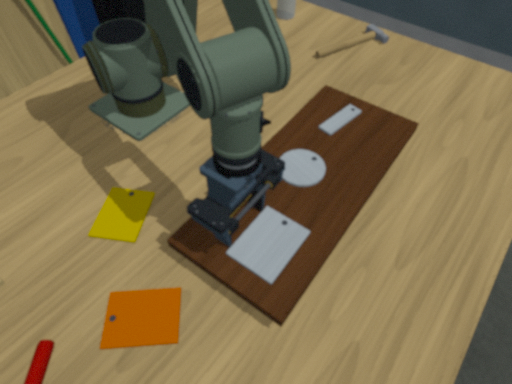

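View pics/top3.png

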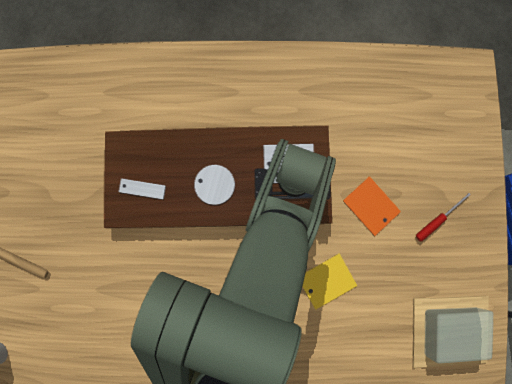

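The push works: the plate is square, with its front edge near row 144 in the top view (columns 265–313). The fingers sit at its rear side, and the disc and strip haven't moved. Next I measure the front edge.

```bash
cat > front.py <<'E'
from h import *
import sys
c=shot("top",sys.argv[1]);h=cv2.cvtColor(c["color"],cv2.COLOR_RGB2HSV)
g=(h[:,:,1]<50)&(h[:,:,2]>140)
p=np.array([[u,90+np.flatnonzero(g[90:200,u])[0]-.5] for u in (267,270,273,276,300,303,306,309,312) if g[90:200,u].any()])
w=world(c,p,.066)[:,:2];s=np.polyfit(w[:,1],w[:,0],1)
print(w.round(4).tolist(),"yaw",-np.degrees(np.arctan(s[0])))
n=np.radians(1.5);N=[np.cos(n),np.sin(n)];e=(np.array([.646,.021]))@N
print("overhang mm",1000*(np.array([np.polyval(s,-.165),-.165])@N-e))
E
python3 front.py pics/f1.png
```

```text
[[0.5997, -0.1091], [0.5997, -0.1169], [0.5998, -0.1248], [0.5998, -0.1326], [0.6029, -0.1956], [0.603, -0.2035], [0.603, -0.2114], [0.6031, -0.2193], [0.6031, -0.2272]] yaw 1.9708082830477456
overhang mm -49.49407133683237
```

```bash
python3 -m inch '[1,-12,0,0,0, 1,-24,0,0,0, 1,-36,0,0,0, 1,-48,0,0,0, 1,-60,0,0,0, 1,-70,0,0,0, 1,-76,0,0,0, 1,-76,0,0,0]'; python3 front.py pics/f2.png
```

```text
time_s: 5.03
ee_pos: [0.5618, -0.1635, 0.0624]
orientation: [-3.141, 0.001, -3.115]
ft_force: [-0.2, -0.5, 0.3]
finger_gap: 0.0912
grasp_force: 0.0
[[0.6752, -0.1091], [0.6753, -0.117], [0.5971, -0.1248], [0.5972, -0.1326]] yaw -75.8980405382101
overhang mm -190.24703338137166
```

View pics/f2.png

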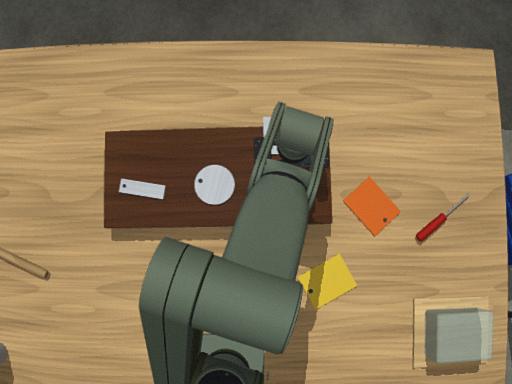

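The front left corner is at x = 0.675, so the overhang is about 26 mm. I'll push 6 mm more, then back off and rise.

```bash
python3 -m inch '[1,-3,0,0,0, 1,-6,0,0,0, 1,-6,0,0,0, 1,10,0,0,0, 1,40,0,0,0, 1,40,0,-50,0, 1,60,0,-110,0, 1,60,0,-130,0]' && python3 -m inch '[1,40,50,0,0, 1,60,110,0,0, 1,80,170,0,0, 1,100,230,0,0, 1,110,290,0,0, 1,120,340,0,0, 1,120,360,0,0, 1,120,360,0,0]'; python3 meas.py pics/top5.png; python3 -c "
from h import *;shot('scene','pics/scene5.png')"
```

```text
time_s: 6.08
ee_pos: [0.5005, -0.1655, 0.1962]
orientation: [-3.139, 0.005, -3.115]
ft_force: [0.4, 0.4, -1.3]
finger_gap: 0.0911
grasp_force: 0.0
time_s: 7.08
ee_pos: [0.3704, 0.1921, 0.1923]
orientation: [3.142, 0.0, -3.112]
ft_force: [-0.2, -1.3, -0.2]
finger_gap: 0.0912
grasp_force: 0.0
up dir [-0.99401189 -0.0035673  -0.10921376]
gray [142. 188.] ((483.28228759765625, 218.63873291015625), (119.26023864746094, 35.84941482543945), 81.26407623291016)
[[457.0, 162.0], [492.0, 157.0], [510.0, 275.0], [475.0, 280.0]]
gray [214. 184.] ((495.3295593261719, 27.051557540893555), (99.31625366210938, 101.55293273925781), 0.2471383810043335)
[[445.0, 78.0], [446.0, -24.0], [545.0, -24.0], [545.0, 78.0]]
gray [288. 133.] ((632.4794921875, -163.96795654296875), (99.87104797363281, 130.7202911376953), 0.5453052520751953)
[[582.0, -99.0], [583.0, -230.0], [683.0, -229.0], [682.0, -98.0]]
far edge normal yaw deg 3.5015078 pt 0.64737076 0.07876853 res 0.023856739677558136
stand ((532.2767333984375, 24.937042236328125), (293.530517578125, 596.5468139648438), 1.4993724822998047) [[378.0, 319.0], [393.0, -277.0], [687.0, -269.0], [671.0, 327.0]]
range 1.2945211 1.2997136 1.3786786
```

View pics/scene5.png

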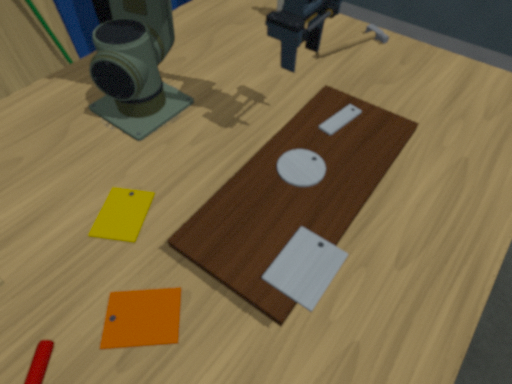

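The plate lies flat around (305,267), sticking out over the far edge with its centre about 18 mm inside. The disc and strip are unmoved and the arm is clear.

```bash
python3 -c "
from rig import ticket;print(ticket.sign_off())"
```

```text
the job is handed in; nothing more can be done
None
```

I slid the plate flat to the stand's far edge and handed the job in at about 7 s: it sticks out about 32 mm, square to the edge within about 2°, with the disc and strip unmoved and the arm clear.

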